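Snap the retaining clip onto the articulator's height pin

ROBOT

A 6-joint arm with a two-finger parallel gripper is mounted at the origin on the work surface. World frame = base frame: x ahead of the robot, y to its left, z up, the work surface at z = 0. Lengths are in m, angles in rad, forces in N, time in s.
With the tool pointing down it reaches from about 0.3 to 0.775 m from the base axis. Payload 14.6 kg.
Tool frame: the origin (TCP) lies midway between the tips of the shut fingers; the grasp point (between the pads) lies 19 mm behind it; z points along the fingers, y is the line along which they close (so a half turn about z gives the same grasp; the last joint's range is limited). The gripper opens to 94 mm and grips with 3 to 60 N. Pads are 16 mm wide; open, the fingers measure 119 mm over their backs; the gripper's body (75 mm by 177 mm) begins 78 mm behind the grasp point.
Start: joints at [-1.239, 0.3, 1.521, -0, 1.321, -0.067], TCP at [0.214, -0.507, 0.205] pointing down, gripper open.
Joint ranges: [-3.03, 3.03], [-0.79, 2.21], [0.23, 2.52], [-1.04, 4.18], [0, 3.07], [-2.55, 2.55]. Speed limits (rad/s): [2.22, 2.22, 2.57, 3.14, 3.14, 3.14].

INTERFACE

Orientations are given as [roll, pitch, yaw] about the fixed x, y, z axes, in that order (R = Rz(yaw) Ry(pitch) Rx(roll)).
In Python, from station import ctrl gives the robot as it stands. The module is installed in compiled form; this text tells all that it offers.
- The arm moves only by the tool servo_tool, never from a script. Its argument "plan" is a list of rows, each a list of 7 numbers: the opening in per cent of the stroke, from 0 (shut) to 100 (fully open), then the shift along the tool's x, y, z in m, then the turn, a rotation vector about the tool's x, y, z in rad. A call has exactly 8 rows; each row shifts and turns the commanded pose from where the row before left it, along the tool's axes as they then stand; what a row does not reach is not made up. A row lasts 1/8 s, in which the tool goes at most 62.5 mm and 10.7 degrees, less where a joint would pass 70% of its speed; a pose out of reach is approached as far as the arm can. A call with a gripper value outside its range is refused whole. The fingers move at their own pace and stop on an object; "force" is the grip in N (left out, the last holds). Time passes only in rows, so rows that do not move let the fingers close, or fill a call up. It gives the time, the measured TCP pose, the force, the opening and the grip force at its end, in the units of the state.
- ctrl.get_obs(): the state, without advancing time (a new reading comes with each control period).
- ctrl.camera(name): name is "scene" or "top" or "wrist"; returns a dict with "pixels" (420x560x3 uint8, red, green, blue), "z_map" (420x560 float32, m along the optical axis (not along the pixel's ray), 0 where there is no reading), "mtx" (3x3 intrinsics, pixels), "pose" (4x4, takes a point from camera to world coordinates). Camera axes: x right, y up, looking along -z (the intrinsics and any distortion apply to the point x, -y, -z); pixel columns grow to the right and rows downward; lengths in m; the calibration is good to about 2 mm. A picture is of the moment at which its call begins.
- ctrl.hand_in(): hands the job in; it is judged then, once.
The state is a dict: "time_s": time; "qpos": joint angles; "joint_vel": joint speeds; "tau": joint torques, N m; "ee_pos": TCP position; "eef_rot": TCP orientation; "force": force on the tool from outside, world axes, zero at the start; "moment": the same for the moment, N m; "grip_width": finger opening in m; "grip_force": force on a finger pad.
Only numpy, scipy, OpenCV 4.12 (cv2) and the standard library are available. Lean on these libraries where they do the work, as an engineer would, in place of code of your own. Each camera call takes 0.05 s, during which the arm holds its last target. There are 200 camera calls.

TASK

Take the steel retaining clip with the blue tab and push it sideways, mouth first, into the groove of the articulator's height pin until it snaps home around the neck, so that the pin cannot drop through the beam. Be gentle: never bear hard on the pin or the articulator with the clip. Leave the clip level in the groove, let go, and leave the tooth block, jar and loose cast where they are.

Things in the scene. Friction and masses are not known exactly. Their poses are not given: they have to be found in the camera images.
- clip: Sprung steel retaining clip, a flat fork 6 mm thick, 90 mm long, 52 mm wide, about 120 g, with an upright blue tab on its tail. It starts flat on the bench, tab up. Origin: centre of the bore (which lies on the pin's axis when home), on the underside. x: from tail to open mouth; z up. A solid bridge from x = -34 to -10 mm stops the pin's neck.
- clip_tab (a point): Centre of the clip's blue grip tab, 48 mm behind the bore centre and 26 mm above the underside. The tab is 28 mm long (along the clip's x), 14 mm thick (along y), and stands from 6 to 46 mm above the underside; the plate under it is 24 mm wide.
- clip_mouth (a point): Middle of the clip's mouth, between the tips of its two jaws, 27 mm ahead of the bore centre. The jaws are on stiff springs, 20 mm apart; round noses 9.5 mm ahead of the bore centre narrow the gap to 13 mm; the tips flare to about 33 mm and guide a neck up to 5 mm off to one side. Snapping over the neck takes some 5 to 12 N of push along x.
- stand: White dental articulator (a stand holding two plaster and orange casts), fixed to the bench, about 185 x 100 mm and 100 mm high, nothing taller than the beam except the pin. Origin: on the bench, straight under the axis of the height pin. x: from the pin along the beam to the rear column; z up. Pressing the clip on it or its pin with over 45 N is too much: aim below 25 N.
- beam_top (a point): Point on the top face of the articulator's beam, 100 mm above the bench, on the axis of the vertical height pin, which is clamped rigidly in the beam. How far the pin sticks up differs each time and is not measured: find it by touch or by looking. The top face of its collar stands anywhere from 11 to 33 mm above this point.
- beam_pin (a point): Where the pin passes through the beam, 6 mm below beam_top. Above the beam the oiled steel pin has, from below: a flat dark round collar, 68 mm across, 6 mm thick; on it a brass neck 18 mm across and 10 mm high (the groove); then a head 26 mm across and 20 mm high. The clip comes from any side, sliding over the collar and under the head; home, it lies on the collar.
- tooth_block: Black block 30 x 75 x 14 mm with a row of five artificial teeth on it, 26 mm high in all, loose. Origin: centre of the underside. A bystander: leave it alone.
- jar: Jar with a red cap, 56 mm diameter, 62 mm high, loose. Origin: centre of the underside. A bystander: leave it alone.
- cast: Loose plaster and orange cast of a jaw, 66 x 70 mm, about 41 mm high. Origin: centre of the underside. A bystander: leave it alone.
Not all that is in view belongs to the job. Several things have the shape of the stand; the one meant has the colours described above.

How it is judged:
By the outcome, as a careful person would: the job done as asked, in the order asked, and still so for the second after the job is handed in, with the robot touching nothing.
It also fails if it takes over 51 s, if anything falls off the work surface, if the arm or the gripper's body presses on something with over 40 N, if the wrist force passes 120 N, or if a joint passes its speed limit or range.

## Working session

There is one attempt and no reset: what is moved stays moved. The work goes in short steps, Python scripts to look and compute and a tool call to move; the robot and the scene stay as the last step left them, time stands still between calls to the robot, and variables do not carry over. Pictures are saved under pics/ and viewed, at most 10 in all, crops included, and the job is handed in when it is done.

Besides the shell and the picture viewer there is one more tool, called after "Call:" as name([rows], argument=value, ...), one row to a line, values as JSON. servo_tool: Moves the arm, as the interface text tells. Its arguments: {"type":"object","properties":{"plan":{"type":"array","items":{"type":"array","items":{"type":"number"}}},"force":{"type":"number"}},"required":["plan"]}

```bash
mkdir -p pics; cat > h.py <<'E'
import numpy as np, cv2, pickle
from station import ctrl
def shot(name,save=None):
    c=ctrl.camera(name)
    if save:
        cv2.imwrite('pics/%s.png'%save,c['pixels'][:,:,::-1]); pickle.dump(c,open(save+'.pkl','wb'))
    return c
def cloud(c):
    z=c['z_map']; K=c['mtx']; v,u=np.indices(z.shape)
    p=np.stack([(u-K[0,2])/K[0,0]*z,-(v-K[1,2])/K[1,1]*z,-z],-1)
    return p@c['pose'][:3,:3].T+c['pose'][:3,3]
E
python3 - <<'E'
from h import *
a=shot('scene','s1');b=shot('top','t1')
print(a['mtx'],a['pose'],b['mtx'],b['pose'],ctrl.get_obs())
E
```

```text
[[538.96627591   0.         271.01370665]
 [  0.         538.96627591 199.30671201]
 [  0.           0.           1.        ]] [[ 0.28942219 -0.61012442  0.73755203  1.58403952]
 [ 0.95719699  0.18685615 -0.22104006 -0.37319261]
 [-0.0029542   0.76995647  0.63808957  1.01166001]
 [ 0.          0.          0.          1.        ]] [[532.68385909   0.         294.02280452]
 [  0.         532.68385909 208.69964867]
 [  0.           0.           1.        ]] [[-0.01946529  0.98815879 -0.15219498  0.24659656]
 [-0.99978887 -0.01823595  0.00946924 -0.03790229]
 [ 0.00658169  0.15234717  0.98830513  1.57185025]
 [ 0.          0.          0.          1.        ]] {'time_s': 0.1, 'qpos': array([-1.23861066e+00,  3.00370229e-01,  1.52148299e+00, -2.80424735e-05,
        1.32070642e+00, -6.66031604e-02]), 'joint_vel': array([-4.51138019e-05, -2.10237310e-03, -2.47228579e-03,  4.27209927e-04,
        7.85556624e-04,  2.38229391e-03]), 'tau': array([ 7.48025705e-04, -5.32635319e+01, -3.53282332e+01,  7.09504983e-02,
        2.34932452e-02, -8.35287005e-05]), 'ee_pos': array([ 0.21348255, -0.50663645,  0.20498316]), 'eef_rot': array([-3.14062600e+00, -3.72540251e-05,  3.98795761e-01]), 'force': array([0.10431194, 0.1247503 , 0.41487126]), 'moment': array([0.00150026, 0.05621517, 0.02098128]), 'grip_force': 0.0, 'grip_width': 0.09382800983094247}
```

View pics/s1.png

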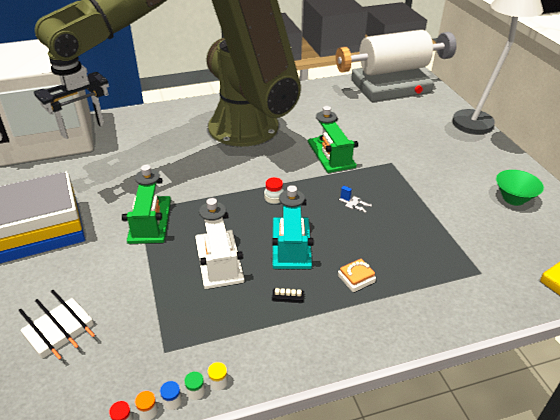

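View pics/t1.png

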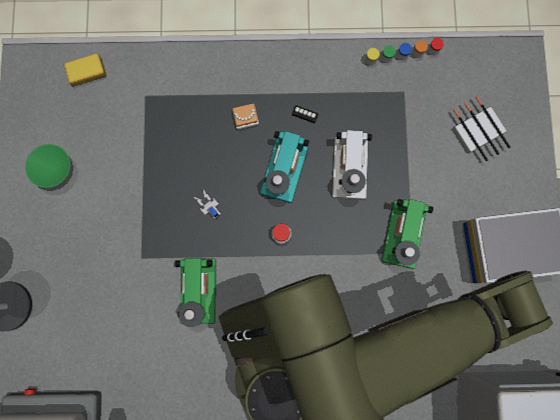

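The scene view shows four articulators: white at scene (217,245) / top (350,165), teal at scene (291,237) / top (285,165), and green at scene (150,210) and (333,140). The white one fits, because only it has a white body. The clip with the blue tab is at scene (352,198) / top (208,206). I'll confirm both in one enlarged crop and measure from the depth data.

```bash
python3 - <<'E'
from h import *
a=pickle.load(open('s1.pkl','rb'));b=pickle.load(open('t1.pkl','rb'))
A=a['pixels'][180:300,180:380,::-1]; B=b['pixels'][110:240,180:390,::-1]
im=np.vstack([cv2.resize(A,(560,300),interpolation=2),cv2.resize(B,(560,300),interpolation=2)])
cv2.imwrite('pics/c1.png',im)
for n,c in(('s',a),('t',b)):
    P=cloud(c);h=cv2.cvtColor(c['pixels'],cv2.COLOR_RGB2HSV)
    m=(h[...,0]>100)&(h[...,0]<130)&(h[...,1]>150)&(abs(P[...,0]-.45)<.2)&(abs(P[...,1])<.4)
    print(n,'tab',m.sum(),np.percentile(P[m],[5,50,95],axis=0).round(4).tolist())
    # clip plate: z 3..12mm region near tab
    t=np.median(P[m],0); d=np.linalg.norm(P[...,:2]-t[:2],axis=-1)
    g=(d<.1)&(h[...,2]>120)&(h[...,1]<80)
    print(' steel',g.sum(),P[g].mean(0).round(4),np.percentile(P[g][:,2],[5,50,95]).round(4))
    # all tops in mat above 20mm
    for lo,hi in((.105,.112),(.112,.118),(.118,.124),(.124,.13),(.13,.14),(.14,.15),(.15,.16),(.16,.18)):
        u0,v0=(211,212) if n=='s' else (353,180)
        v,u=np.indices(m.shape); k=(abs(u-u0)<22)&(abs(v-v0)<26)&(P[...,2]>lo)&(P[...,2]<hi)
        if k.sum()>3:print(' pin',lo,k.sum(),P[k].mean(0).round(4),np.ptp(P[k],axis=0).round(3))
E
```

```text
s tab 124 [[0.4698, 0.172, 0.0107], [0.4855, 0.1816, 0.0314], [0.4967, 0.1919, 0.0474]]
 steel 210 [0.5074 0.204  0.0047] [-0.0001  0.0051  0.0089]
 pin 0.105 4 [ 0.5754 -0.2301  0.1103] [0.01  0.023 0.004]
 pin 0.112 139 [ 0.5575 -0.2193  0.1165] [0.062 0.067 0.006]
 pin 0.118 175 [ 0.5558 -0.2194  0.1197] [0.065 0.064 0.006]
 pin 0.124 10 [ 0.5571 -0.2192  0.1276] [0.01  0.016 0.005]
 pin 0.13 30 [ 0.5572 -0.219   0.1357] [0.019 0.025 0.009]
 pin 0.14 68 [ 0.5511 -0.2184  0.1463] [0.031 0.025 0.01 ]
 pin 0.15 8 [ 0.552  -0.217   0.1513] [0.022 0.014 0.002]
t tab 41 [[0.4686, 0.1734, 0.0285], [0.4778, 0.1817, 0.0477], [0.4876, 0.1929, 0.0529]]
 steel 200 [0.5074 0.2032 0.0077] [-0.0006  0.0065  0.016 ]
 pin 0.105 27 [ 0.5952 -0.2211  0.1066] [0.097 0.063 0.006]
 pin 0.112 106 [ 0.5455 -0.2191  0.1159] [0.065 0.065 0.005]
 pin 0.118 245 [ 0.5461 -0.2187  0.1207] [0.065 0.065 0.006]
 pin 0.124 27 [ 0.5474 -0.2176  0.1254] [0.057 0.059 0.004]
 pin 0.13 8 [ 0.5431 -0.215   0.1368] [0.019 0.025 0.006]
 pin 0.14 50 [ 0.5466 -0.2181  0.1473] [0.024 0.023 0.009]
 pin 0.15 21 [ 0.5478 -0.2219  0.1511] [0.023 0.022 0.005]
```

View pics/c1.png

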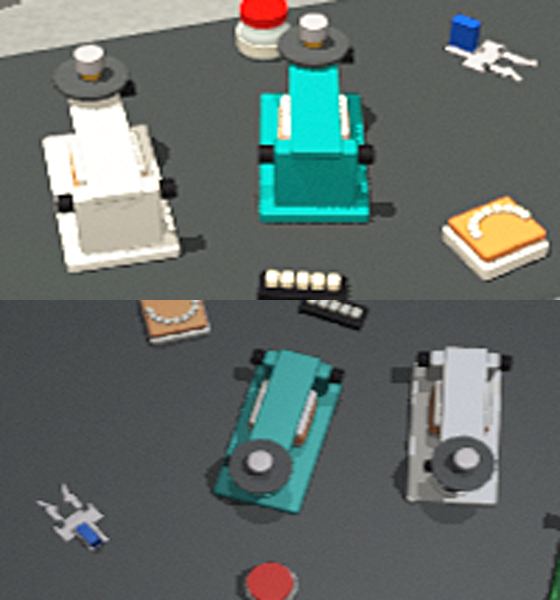

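The crop confirms it: the white articulator (top crop (460,460)) has plaster/orange casts and a dark collar, and the clip with the blue tab lies at top crop (80,520). The collar top is at about z = 0.120 and the head top at about 0.150, 30 mm apart as they should be. Next I move over the clip.

Call:
servo_tool([
  [45, 0.043, -0.044, 0, 0, 0, 0],
  [45, 0.043, -0.044, 0, 0, 0, 0],
  [45, 0.043, -0.044, 0, 0, 0, 0],
  [45, 0.043, -0.044, 0, 0, 0, 0],
  [45, 0.043, -0.044, 0, 0, 0, 0],
  [45, 0.043, -0.044, 0, 0, 0, 0],
  [45, 0.043, -0.044, 0, 0, 0, 0],
  [45, 0.043, -0.044, 0, 0, 0, 0],
], force=50)

```text
time_s: 1.1
ee_pos: [0.3941, -0.0469, 0.2055]
eef_rot: [3.141, -0.0, 0.399]
force: [2.2, -0.8, 0.4]
grip_width: 0.0421
grip_force: 0.0
```

Call:
servo_tool([
  [45, 0.043, -0.044, 0, 0, 0, 0],
  [45, 0.043, -0.044, 0, 0, 0, 0],
  [45, 0.043, -0.044, 0, 0, 0, 0],
  [45, 0.043, -0.044, 0, 0, 0, 0],
  [45, 0, 0, 0, 0, 0, -0.12],
  [45, 0, 0, 0, 0, 0, -0.12],
  [45, 0, 0, 0, 0, 0, 0],
  [45, 0, 0, 0, 0, 0, 0],
])

```text
time_s: 2.1
ee_pos: [0.484, 0.18, 0.2054]
eef_rot: [-3.142, 0.0, 0.636]
force: [-0.9, -0.2, -0.3]
grip_width: 0.0421
grip_force: 0.0
```

```bash
cat >> h.py <<'E'
from scipy.spatial.transform import Rotation as R
def pose():
    o=ctrl.get_obs(); return o['ee_pos'],R.from_euler('xyz',o['eef_rot'])
def delta(pos,yaw):
    "shift in tool axes and turn in tool axes to reach pos, pointing down at yaw"
    p,r=pose(); t=R.from_euler('xyz',[np.pi,0,yaw])
    return r.inv().apply(np.array(pos)-p).round(4),(r.inv()*t).as_rotvec().round(3)
E
python3 - <<'E'
from h import *
c=shot('wrist','w1');o=ctrl.get_obs();print(o['time_s'],o['ee_pos'],o['eef_rot'],o['qpos'].round(2));print(c['pose'].round(3))
P=cloud(c);h=cv2.cvtColor(c['pixels'],cv2.COLOR_RGB2HSV)
m=(h[...,0]>100)&(h[...,0]<130)&(h[...,1]>150)
print(m.sum(),np.percentile(P[m],[2,50,98],axis=0).round(4))
E
```

```text
2.15 [0.48404243 0.1799362  0.20544727] [-3.14157649e+00  3.91431418e-05  6.36274559e-01] [0.28 0.23 1.62 0.   1.3  1.22]
[[ 0.595  0.778  0.202  0.543]
 [-0.804  0.575  0.15   0.223]
 [ 0.    -0.252  0.968  0.384]
 [ 0.     0.     0.     1.   ]]
389 [[0.4682 0.1713 0.0132]
 [0.4843 0.186  0.0452]
 [0.5205 0.2158 0.3241]]
```

View pics/w1.png

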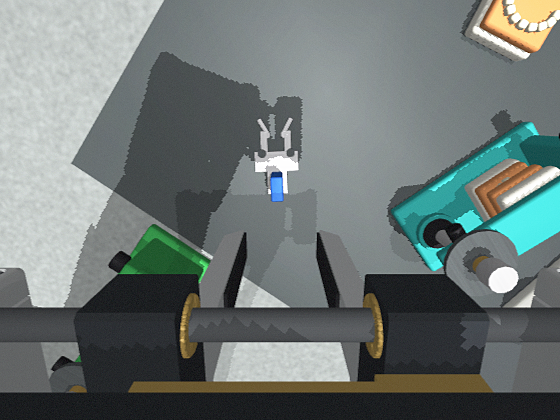

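The wrist view shows the clip centred at (277,160) with the tab at (277,187), nearly in line with the fingers. I'll get the axis and tab centre by casting rays onto known planes.

```bash
cat >> h.py <<'E'
def ray(c,uv,z):
    K=c['mtx'];uv=np.atleast_2d(uv).astype(float)
    d=np.c_[(uv[:,0]-K[0,2])/K[0,0],-(uv[:,1]-K[1,2])/K[1,1],-np.ones(len(uv))]@c['pose'][:3,:3].T
    o=c['pose'][:3,3]; return o+d*((z-o[2])/d[:,2])[:,None]
E
python3 - <<'E'
from h import *
c=pickle.load(open('w1.pkl','rb'));P=cloud(c);h=cv2.cvtColor(c['pixels'],cv2.COLOR_RGB2HSV)
roi=np.zeros(h.shape[:2],bool);roi[105:210,240:315]=1
t=roi&(h[...,0]>100)&(h[...,0]<130)&(h[...,1]>150)
top=t&(P[...,2]>.040)
print(t.sum(),top.sum(),P[top].mean(0).round(4))
def uv(m): v,u=np.nonzero(m);return np.c_[u,v]
q=ray(c,uv(top),.046)[:,:2];r=cv2.minAreaRect(q.astype(np.float32)*1000);print('tabtop',r)
s=roi&(h[...,2]>110)&(h[...,1]<60)&~t
g=ray(c,uv(s),.006)[:,:2];print('steel',len(g))
ctr=np.array(r[0])/1000
for yaw in np.radians([30,33,36,39,42]):
    x=np.array([np.cos(yaw),np.sin(yaw)]);y=np.array([-x[1],x[0]])
    a=(g-ctr)@x;b=(g-ctr)@y
    f=a>.065;w=(a>.015)&(a<.04)
    print(np.degrees(yaw).round(),'tail/tip',a.min().round(4),a.max().round(4),'bridge y',b[w].min().round(4),b[w].max().round(4),'jaws y',b[f].min().round(4),b[f].max().round(4))
E
```

```text
338 292 [0.4815 0.1845 0.0463]
tabtop ((482.04925537109375, 184.7037811279297), (29.06039047241211, 12.148995399475098), 36.51974105834961)
steel 5052
30.0 tail/tip -0.04 0.0931 bridge y -0.0435 0.0467 jaws y -0.0364 0.0308
33.0 tail/tip -0.0377 0.0913 bridge y -0.044 0.0456 jaws y -0.0396 0.0272
36.0 tail/tip -0.0354 0.0892 bridge y -0.0446 0.0445 jaws y -0.0429 0.0235
39.0 tail/tip -0.037 0.0892 bridge y -0.0459 0.0438 jaws y -0.0467 0.0197
42.0 tail/tip -0.0393 0.0895 bridge y -0.048 0.0432 jaws y -0.0512 0.0159
```

The tab top measures 29 x 12 mm (true 28 x 14) at (0.482, 0.1847) with yaw 36.5°, and the tool is already at that yaw. I'll descend and grip.

Call:
servo_tool([
  [45, 0.001, -0.005, 0.04, 0, 0, 0],
  [45, 0, 0, 0.05, 0, 0, 0],
  [45, 0, 0, 0.05, 0, 0, 0],
  [45, 0, 0, 0.04, 0, 0, 0],
  [45, 0, 0, 0.012, 0, 0, 0],
  [45, 0, 0, 0.005, 0, 0, 0],
  [5, 0, 0, 0, 0, 0, 0],
  [5, 0, 0, 0, 0, 0, 0],
], force=50)

```text
time_s: 3.15
ee_pos: [0.4825, 0.1849, 0.0096]
eef_rot: [3.141, -0.002, 0.639]
force: [0.2, -0.1, 0.0]
grip_width: 0.0259
grip_force: 0.0
```

Call:
servo_tool([
  [0, 0, 0, 0, 0, 0, 0],
  [0, 0, 0, 0, 0, 0, 0],
  [0, 0, 0, 0, 0, 0, 0],
  [0, 0, 0, -0.03, 0, 0, 0],
  [0, 0, 0, -0.05, 0, 0, 0],
  [0, 0, 0, -0.05, 0, 0, 0],
  [0, 0, 0, -0.05, 0, 0, 0],
  [0, 0, 0, -0.01, 0, 0, 0],
])

```text
time_s: 4.15
ee_pos: [0.4827, 0.185, 0.2016]
eef_rot: [3.14, -0.005, 0.639]
force: [-0.2, 0.1, -0.9]
grip_width: 0.0134
grip_force: 49.8
```

Gripped on the 13.4 mm tab. Now I move to a standoff behind the pin, turning to push along +x.

Call:
servo_tool([
  [0, -0.036, 0.036, 0, 0, 0, 0],
  [0, -0.036, 0.036, 0, 0, 0, 0],
  [0, -0.036, 0.036, 0, 0, 0, 0],
  [0, -0.036, 0.036, 0, 0, 0, 0],
  [0, -0.036, 0.036, 0, 0, 0, 0],
  [0, -0.036, 0.036, 0, 0, 0, 0],
  [0, -0.036, 0.036, 0, 0, 0, 0],
  [0, -0.036, 0.036, 0, 0, 0, 0],
])

```text
time_s: 5.15
ee_pos: [0.4215, -0.2196, 0.1975]
eef_rot: [-3.14, 0.001, 0.639]
force: [0.6, -0.1, -1.7]
grip_width: 0.0138
grip_force: 49.8
```

Call:
servo_tool([
  [0, 0, 0, 0, 0, 0, 0.16],
  [0, 0, 0, 0, 0, 0, 0.16],
  [0, 0, 0, 0, 0, 0, 0.16],
  [0, 0, 0, 0, 0, 0, 0.159],
  [0, 0, 0, 0, 0, 0, 0],
  [0, 0, 0, 0, 0, 0, 0],
  [0, 0, 0, 0, 0, 0, 0],
  [0, 0, 0, 0, 0, 0, 0],
])

```text
time_s: 6.15
ee_pos: [0.4224, -0.2182, 0.1984]
eef_rot: [-3.142, 0.0, 0.001]
force: [0.0, -0.4, -1.6]
grip_width: 0.0136
grip_force: 49.8
```

```bash
python3 - <<'E'
from h import *
c=shot('wrist','w2');o=ctrl.get_obs();print(o['time_s'],o['ee_pos'],o['eef_rot'],o['force'])
E
```

```text
6.2 [ 0.42237174 -0.21819301  0.19841243] [-3.14155955e+00  3.52776869e-05  6.19260475e-04] [-0.49121142 -0.90219063 -1.27155509]
```

View pics/w2.png

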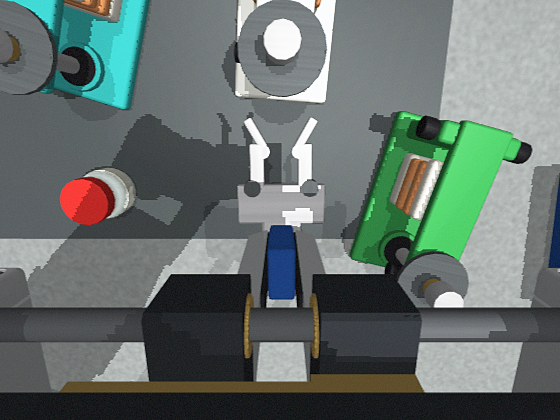

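The wrist view shows the clip held squarely, with jaw tips at (249,122) and (314,122), and the white stand's head at (282,40) and collar around it. I'll measure both now.

```bash
python3 - <<'E'
from h import *
c=pickle.load(open('w2.pkl','rb'));P=cloud(c);px=c['pixels'].astype(int);h=cv2.cvtColor(c['pixels'],cv2.COLOR_RGB2HSV)
print(c['mtx'].round(1).tolist())
# clip plate: by depth; rows
v,u=np.indices(P.shape[:2])
k=(v>115)&(v<225)&(u>230)&(u<335)&(P[...,2]>.15)
print('clip z',np.percentile(P[k][:,2],[5,50,95]),k.sum())
Q=P[k]
A=np.c_[Q[:,0]-.47,Q[:,1]+.218,np.ones(len(Q))];print('plane slope x,y,z0',np.linalg.lstsq(A,Q[:,2],rcond=None)[0].round(4))
uv=np.c_[u[k],v[k]];zc=np.median(Q[:,2]);g=ray(c,uv,zc)
print('x range',g[:,0].min(),g[:,0].max())
for lo,hi in((.432,.438),(.44,.455),(.46,.47),(.472,.478),(.48,.486),(.488,.494),(.494,.5)):
    b=np.sort(g[(g[:,0]>lo)&(g[:,0]<hi)][:,1])
    if len(b):
        inner=np.diff(b).argmax();print(lo,'outer',b[0].round(4),b[-1].round(4),'mid',((b[0]+b[-1])/2).round(4),'gap',b[inner].round(4),b[inner+1].round(4))
# head top, collar
kh=(v<75)&(abs(u-282)<60)&(P[...,2]>.14)&(P[...,2]<.165)
print('head z',np.percentile(P[kh][:,2],[5,25,50,75,95]).round(4))
hm=(v<75)&(abs(u-282)<25)&(px.min(-1)>215)
cn=max(cv2.findContours(hm.astype(np.uint8),0,1)[0],key=cv2.contourArea)[:,0]
zh=np.median(P[hm][:,2]);e=cv2.minEnclosingCircle((ray(c,cn,zh)[:,:2]*1000).astype(np.float32));print('head circ',zh,e)
kc=(v<105)&(abs(u-282)<55)&(P[...,2]>.105)&(P[...,2]<.13)
kc&=(h[...,2]<150)
print('collar z',np.percentile(P[kc][:,2],[5,50,95]).round(4))
for z in(.120,):
    cn=max(cv2.findContours(kc.astype(np.uint8),0,1)[0],key=cv2.contourArea)[:,0]
    q=(ray(c,cn,z)[:,:2]*1000);e=cv2.minEnclosingCircle(q.astype(np.float32));print('collar circ',e,q[:,1].min(),q[:,1].max(),q[:,0].min())
E
```

```text
[[315.3, 0.0, 281.1], [0.0, 315.3, 202.6], [0.0, 0.0, 1.0]]
clip z [0.19333407 0.19460593 0.19589345] 5342
plane slope x,y,z0 [ 0.1607 -0.0015  0.1978]
x range 0.4343133648735804 0.4972043433308865
0.432 outer -0.2443 -0.1927 mid -0.2185 gap -0.2176 -0.217
0.44 outer -0.2477 -0.1925 mid -0.2201 gap -0.2477 -0.2458
0.46 outer -0.2491 -0.1897 mid -0.2194 gap -0.228 -0.2164
0.472 outer -0.2355 -0.198 mid -0.2168 gap -0.2228 -0.2113
0.48 outer -0.2359 -0.2004 mid -0.2181 gap -0.225 -0.2113
0.488 outer -0.2445 -0.1962 mid -0.2204 gap -0.2295 -0.2165
0.494 outer -0.2383 -0.1913 mid -0.2148 gap -0.2327 -0.2103
head z [0.1461 0.1477 0.1482 0.1487 0.1495]
head circ 0.1482260765933504 ((547.4907836914062, -218.6992950439453), 12.339693069458008)
collar z [0.1171 0.1183 0.1196]
collar circ ((546.78076171875, -218.7626190185547), 33.47002029418945) -251.68809829045398 -185.742748626334 513.6555291680428
```

The pin axis is at (0.547, -0.2187). The collar top is at 0.118 by both its own depth and the head's. The clip's underside sits 9.8 mm below the TCP and about 70 mm above the collar, and its tips are 75 mm ahead, as expected. I'll bring the tips over the collar and close the height gently.

Call:
servo_tool([
  [0, 0.03, 0.0005, 0, 0, 0, 0],
  [0, 0, 0, 0.025, 0, 0, 0],
  [0, 0, 0, 0.025, 0, 0, 0],
  [0, 0, 0, 0.01, 0, 0, 0],
  [0, 0, 0, 0.003, 0, 0, 0],
  [0, 0, 0, 0, 0, 0, 0],
  [0, 0, 0, 0, 0, 0, 0],
  [0, 0, 0, 0, 0, 0, 0],
])

```text
time_s: 7.2
ee_pos: [0.4525, -0.2188, 0.1359]
eef_rot: [3.141, -0.001, -0.0]
force: [0.5, 0.5, -0.8]
grip_width: 0.0137
grip_force: 49.8
```

```bash
python3 - <<'E'
from h import *
c0=pickle.load(open('w2.pkl','rb'))
c=shot('wrist','w3');o=ctrl.get_obs();print(o['time_s'],o['ee_pos'],o['force'],o['moment'])
for c in(c0,c):
    P=cloud(c);v,u=np.indices(P.shape[:2]);h=cv2.cvtColor(c['pixels'],cv2.COLOR_RGB2HSV)
    br=(h[...,2]>140)&(h[...,1]<60)
    for a,b in((118,130),(130,145),(150,170),(190,220)):
        r=[]
        for s in((235,279),(283,330)):
            k=br&(v>=a)&(v<b)&(u>s[0])&(u<s[1])&(abs(P[...,2]-o['ee_pos'][2]*(c is not c0)-.198*(c is c0))<.03)
            r.append((np.median(P[k][:,2]).round(4),k.sum()))
        print(a,r)
    k=(h[...,2]<130)&(abs(P[...,2]-.118)<.006)&(abs(P[...,0]-.547)<.034)&(abs(P[...,1]+.2187)<.034)
    print('collar',np.median(P[k][:,2]),k.sum())
E
python3 -c "
import cv2;i=cv2.imread('pics/w3.png')[0:240,180:380];cv2.imwrite('pics/w3c.png',cv2.resize(i,None,fx=2.5,fy=2.5))"
```

```text
7.25 [ 0.45246303 -0.21877747  0.13576722] [-0.22308175  0.49705649 -1.17077898] [ 0.06147901  0.05050581 -0.03796952]
118 [(np.float64(0.1944), np.int64(103)), (np.float64(0.1944), np.int64(111))]
130 [(np.float64(0.1945), np.int64(152)), (np.float64(0.1945), np.int64(155))]
150 [(np.float64(0.1946), np.int64(318)), (np.float64(0.1945), np.int64(317))]
190 [(np.float64(0.1946), np.int64(1106)), (np.float64(0.1946), np.int64(1091))]
collar 0.11831387219042236 2350
118 [(np.float64(0.1187), np.int64(319)), (np.float64(0.1188), np.int64(318))]
130 [(np.float64(0.1313), np.int64(260)), (np.float64(0.1316), np.int64(223))]
150 [(np.float64(0.1322), np.int64(317)), (np.float64(0.1321), np.int64(318))]
190 [(np.float64(0.1321), np.int64(1113)), (np.float64(0.1321), np.int64(1110))]
collar 0.11832612955713306 1256
```

View pics/w3c.png

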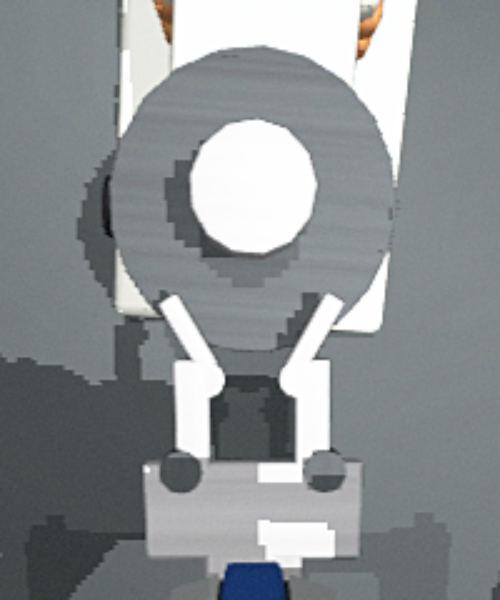

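The picture shows the jaw tips (at crop (170,300) and (335,300)) just over the collar, symmetric about the head at (252,187). The clip is level within 0.2 mm, with its underside 7.6 mm above the collar. I'll lower it 6 mm to mid-groove and advance to just short of the neck.

Call:
servo_tool([
  [0, 0, 0, 0.003, 0, 0, 0],
  [0, 0, 0, 0.003, 0, 0, 0],
  [0, 0, 0, 0, 0, 0, 0],
  [0, 0.006, 0, 0, 0, 0, 0],
  [0, 0.008, 0, 0, 0, 0, 0],
  [0, 0.006, 0, 0, 0, 0, 0],
  [0, 0.004, 0, 0, 0, 0, 0],
  [0, 0, 0, 0, 0, 0, 0],
])

```text
time_s: 8.25
ee_pos: [0.4766, -0.2186, 0.1293]
eef_rot: [-3.142, 0.0, 0.0]
force: [0.5, -0.1, -2.0]
grip_width: 0.0137
grip_force: 49.8
```

```bash
python3 - <<'E'
from h import *
c=shot('wrist','w4');o=ctrl.get_obs();print(o['time_s'],o['ee_pos'],o['force'],o['moment'])
P=cloud(c);h=cv2.cvtColor(c['pixels'],cv2.COLOR_RGB2HSV);v,u=np.indices(P.shape[:2])
for s in((235,279),(283,330)):
    k=(h[...,2]>140)&(h[...,1]<60)&(v>=150)&(v<220)&(u>s[0])&(u<s[1])&(abs(P[...,2]-.125)<.01)
    print('clip top',np.median(P[k][:,2]).round(4),k.sum())
k=(h[...,2]<130)&(abs(P[...,2]-.118)<.004)&(abs(P[...,0]-.547)<.034)&(abs(P[...,1]+.2187)<.034)
print('collar',np.median(P[k][:,2]),k.sum())
E
```

```text
8.3 [ 0.47637925 -0.21868036  0.1293653 ] [ 0.23836542 -0.2583733  -1.63441447] [-0.03253418  0.05946501 -0.00197735]
clip top 0.1255 1656
clip top 0.1255 1667
collar 0.11833234665538406 6658
```

No contact yet: the gap over the collar is 1.2 mm and the bore is about 22.5 mm short of the pin axis. I'll push slowly.

Call:
servo_tool([
  [0, 0.003, 0, 0, 0, 0, 0],
  [0, 0.002, 0, 0, 0, 0, 0],
  [0, 0.0015, 0, 0, 0, 0, 0],
  [0, 0.0015, 0, 0, 0, 0, 0],
  [0, 0.001, 0, 0, 0, 0, 0],
  [0, 0.001, 0, 0, 0, 0, 0],
  [0, 0, 0, 0, 0, 0, 0],
  [0, 0, 0, 0, 0, 0, 0],
])

```text
time_s: 9.3
ee_pos: [0.486, -0.2187, 0.1292]
eef_rot: [-3.141, 0.001, -0.0]
force: [-5.2, -1.0, -2.2]
grip_width: 0.0139
grip_force: 49.9
```

Call:
servo_tool([
  [0, 0.001, 0, 0, 0, 0, 0],
  [0, 0.001, 0, 0, 0, 0, 0],
  [0, 0.001, 0, 0, 0, 0, 0],
  [0, 0.001, 0, 0, 0, 0, 0],
  [0, 0.001, 0, 0, 0, 0, 0],
  [0, 0, 0, 0, 0, 0, 0],
  [0, 0, 0, 0, 0, 0, 0],
  [0, 0, 0, 0, 0, 0, 0],
])

```text
time_s: 10.3
ee_pos: [0.4917, -0.2188, 0.1296]
eef_rot: [3.141, -0.001, -0.0]
force: [2.6, -0.3, -2.4]
grip_width: 0.0136
grip_force: 49.9
```

The force has reversed, so the noses are past the neck's widest part. I'll continue toward home in small steps.

Call:
servo_tool([
  [0, 0.001, 0, 0, 0, 0, 0],
  [0, 0.001, 0, 0, 0, 0, 0],
  [0, 0.001, 0, 0, 0, 0, 0],
  [0, 0.001, 0, 0, 0, 0, 0],
  [0, 0.001, 0, 0, 0, 0, 0],
  [0, 0, 0, 0, 0, 0, 0],
  [0, 0, 0, 0, 0, 0, 0],
  [0, 0, 0, 0, 0, 0, 0],
])

```text
time_s: 11.3
ee_pos: [0.4966, -0.2187, 0.1295]
eef_rot: [3.141, -0.001, -0.0]
force: [3.4, -1.1, -0.9]
grip_width: 0.014
grip_force: 49.8
```

Call:
servo_tool([
  [0, 0.001, 0, 0, 0, 0, 0],
  [0, 0.0005, 0, 0, 0, 0, 0],
  [0, 0, 0, 0, 0, 0, 0],
  [0, 0, 0, 0, 0, 0, 0],
  [0, 0, 0, 0, 0, 0, 0],
  [0, 0, 0, 0, 0, 0, 0],
  [0, 0, 0, 0, 0, 0, 0],
  [0, 0, 0, 0, 0, 0, 0],
])

```text
time_s: 12.3
ee_pos: [0.4979, -0.2187, 0.1294]
eef_rot: [-3.142, 0.0, -0.0]
force: [0.9, -1.0, -2.0]
grip_width: 0.0138
grip_force: 49.9
```

Call:
servo_tool([
  [0, 0.0005, 0, 0, 0, 0, 0],
  [0, 0.0005, 0, 0, 0, 0, 0],
  [0, 0, 0, 0, 0, 0, 0],
  [0, 0, 0, 0, 0, 0, 0],
  [0, 0, 0, 0, 0, 0, 0],
  [0, 0, 0, 0, 0, 0, 0],
  [0, 0, 0, 0, 0, 0, 0],
  [0, 0, 0, 0, 0, 0, 0],
])

```text
time_s: 13.3
ee_pos: [0.4989, -0.2187, 0.1295]
eef_rot: [3.142, -0.0, -0.0]
force: [1.7, -0.9, -1.2]
grip_width: 0.014
grip_force: 49.9
```

```bash
python3 - <<'E'
from h import *
c=shot('wrist','w5');o=ctrl.get_obs();print(o['time_s'],o['ee_pos'],o['force'],o['moment'])
P=cloud(c);h=cv2.cvtColor(c['pixels'],cv2.COLOR_RGB2HSV);v,u=np.indices(P.shape[:2])
k=(h[...,2]>140)&(h[...,1]<60)&(v>=150)&(v<220)&(u>235)&(u<330)&(abs(P[...,2]-.125)<.006)
print('clip top',np.median(P[k][:,2]).round(4),k.sum())
i=c['pixels'][60:270,180:380,::-1];cv2.imwrite('pics/w5c.png',cv2.resize(i,None,fx=2.5,fy=2.5))
E
```

```text
13.35 [ 0.49889638 -0.21872315  0.12944448] [ 2.07938274 -1.51142892 -0.02306644] [-0.16812236 -0.18354467 -0.03806833]
clip top 0.1257 1423
```

View pics/w5c.png

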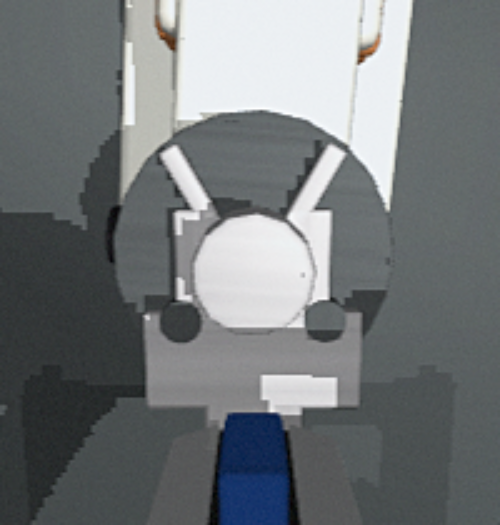

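The jaws now close around the neck under the head at crop (255,270), and the bore is on the pin axis at x = 0.547. Next I set the clip down on the collar gently.

Call:
servo_tool([
  [0, 0, 0, 0.0005, 0, 0, 0],
  [0, 0, 0, 0.0005, 0, 0, 0],
  [0, 0, 0, 0.0002, 0, 0, 0],
  [0, 0, 0, 0, 0, 0, 0],
  [0, 0, 0, 0, 0, 0, 0],
  [0, 0, 0, 0, 0, 0, 0],
  [0, 0, 0, 0, 0, 0, 0],
  [0, 0, 0, 0, 0, 0, 0],
])

```text
time_s: 14.35
ee_pos: [0.4989, -0.2187, 0.1282]
eef_rot: [-3.142, 0.0, -0.0]
force: [0.8, -0.3, -1.3]
grip_width: 0.0136
grip_force: 49.9
```

Call:
servo_tool([
  [0, 0, 0, 0.0003, 0, 0, 0],
  [0, 0, 0, 0.0003, 0, 0, 0],
  [0, 0, 0, 0, 0, 0, 0],
  [0, 0, 0, 0, 0, 0, 0],
  [0, 0, 0, 0, 0, 0, 0],
  [0, 0, 0, 0, 0, 0, 0],
  [0, 0, 0, 0, 0, 0, 0],
  [0, 0, 0, 0, 0, 0, 0],
])

```text
time_s: 15.35
ee_pos: [0.499, -0.2188, 0.128]
eef_rot: [3.141, -0.0, -0.0]
force: [-0.8, -1.0, 5.8]
grip_width: 0.0139
grip_force: 49.9
```

The clip rests on the collar with about 7 N. I'll ease off slightly, release, and retreat straight up.

Call:
servo_tool([
  [0, 0, 0, -0.0002, 0, 0, 0],
  [0, 0, 0, 0, 0, 0, 0],
  [25, 0, 0, 0, 0, 0, 0],
  [45, 0, 0, 0, 0, 0, 0],
  [45, 0, 0, 0, 0, 0, 0],
  [45, 0, 0, 0, 0, 0, 0],
  [45, 0, 0, 0, 0, 0, 0],
  [45, 0, 0, 0, 0, 0, 0],
])

```text
time_s: 16.35
ee_pos: [0.4989, -0.2187, 0.1278]
eef_rot: [-3.142, -0.0, -0.0]
force: [0.8, 0.5, 0.5]
grip_width: 0.0428
grip_force: 0.0
```

Call:
servo_tool([
  [45, 0, 0, -0.01, 0, 0, 0],
  [45, 0, 0, -0.02, 0, 0, 0],
  [45, 0, 0, -0.03, 0, 0, 0],
  [45, 0, 0, -0.03, 0, 0, 0],
  [45, 0, 0, -0.01, 0, 0, 0],
  [45, 0, 0, 0, 0, 0, 0],
  [45, 0, 0, 0, 0, 0, 0],
  [45, 0, 0, 0, 0, 0, 0],
])

```text
time_s: 17.35
ee_pos: [0.4986, -0.2186, 0.2269]
eef_rot: [-3.141, 0.001, -0.0]
force: [0.6, -1.2, -0.1]
grip_width: 0.042
grip_force: 0.0
```

```bash
python3 - <<'E'
from h import *
c=shot('wrist','w6');o=ctrl.get_obs();print(o['time_s'],o['ee_pos'],o['force'])
P=cloud(c);v,u=np.indices(P.shape[:2]);h=cv2.cvtColor(c['pixels'],cv2.COLOR_RGB2HSV)
g=(h[...,2]>140)&(h[...,1]<60)&(abs(P[...,2]-.124)<.006)
for lo,hi in((.513,.525),(.525,.537),(.538,.56),(.56,.575)):
    for s in(-1,1):
        k=g&(P[...,0]>lo)&(P[...,0]<hi)&(s*(P[...,1]+.2187)>.003)&(abs(P[...,1]+.2187)<.026)
        if k.sum()>5:print(lo,s,np.median(P[k][:,2]).round(4),k.sum())
b=(h[...,0]>100)&(h[...,0]<130)&(h[...,1]>150)&(abs(P[...,2]-.164)<.006)&(abs(P[...,0]-.5)<.04)
print('tab top',P[b].mean(0).round(4),b.sum())
s=shot('scene','s2')
i=cv2.resize(c['pixels'][0:300,130:430,::-1],(400,400));j=cv2.resize(s['pixels'][170:310,170:380,::-1],(400,400))
cv2.imwrite('pics/fin.png',np.hstack([i,j]))
E
```

```text
17.4 [ 0.49867824 -0.21864536  0.22708718] [ 0.67219745  0.05138834 -0.5828328 ]
0.513 -1 0.1243 332
0.513 1 0.1243 311
0.525 -1 0.1242 188
0.525 1 0.1243 171
0.538 -1 0.1243 153
0.538 1 0.1242 161
0.56 -1 0.1241 114
0.56 1 0.1242 105
tab top [ 0.4989 -0.219   0.164 ] 546
```

View pics/fin.png

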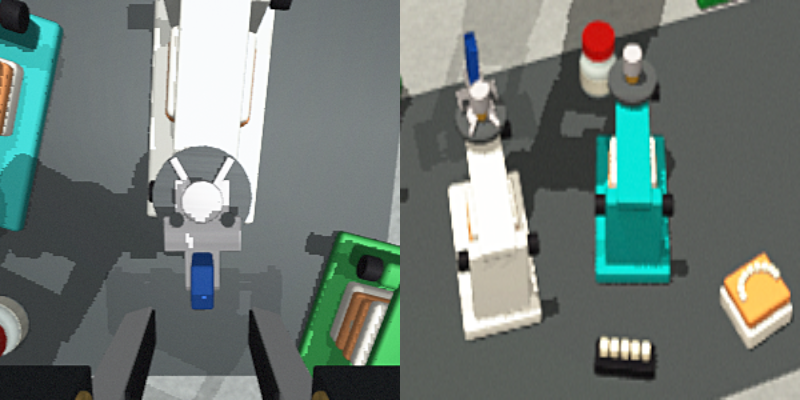

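The clip is home around the neck at (203,200). Its top reads 0.124 within 0.2 mm everywhere (collar 0.118 + 6 mm), so it lies level on the collar. The gripper is clear and the bystanders are where they were.

```bash
python3 -c "
from station import ctrl
print(ctrl.hand_in())"
```

```text
the job is handed in; nothing more can be done
None
```

The clip is snapped home around the white articulator's pin, level on the collar and released with the gripper clear, at 17.4 s; the largest force I read while pushing it in was about 8 N, the bystanders look unmoved, and the job is handed in (no verdict came back).

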